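# Refit a battery-bay cover and lock its quarter-turn stud

## Task

Put the loose aluminium cover back on the open bay of the grey test set so that it sits flat on the rim, then push its sprung red wing stud in and turn it a quarter turn clockwise until it locks, and let go. Press only until you feel the stud reach the end of its travel, never harder than 25 newtons, because the socket under the cover is delicate. Leave everything else on the bench where it is.

Things in the scene. Friction and masses are not known exactly. Their poses are not given: they have to be found in the camera images.
- case: Grey bench test set, fixed: 156 mm (x) by 122 (y) by 80 high, origin at the centre of its underside. Open on top: a bay 115 mm (x) by 81 (y) with level rims about 20 mm wide. In mid-bay a brass socket with a slot along the case's x, 10.5 mm wide, 36 long, its top 7 to 16 mm below the rim, takes the stud's cross pin. It bears at most 25 N in all from cover and stud, side loads too.
- bay_mouth (a point): Centre of the bay's mouth at rim height, 80 mm above the case's underside, on the socket's axis; x along the bay's long side and the slot, z up. When the cover is home, cover_seat lies here with its x along this x, either way round (cover and socket are alike after half a turn).
- cover: Loose aluminium cover, first standing on its skirt on the mat: origin at the centre of the skirt's lower edge, z up. Plate 130 mm (x) by 96 (y) by 5 thick, underside 24 mm above the origin. The 24 mm deep skirt tapers from 112 by 78 mm at the plate to 106 by 72 below: 1.5 mm play a side in the bay. About 0.3 kg with its captive stud, balanced on the stud's axis; carry it by the wing.
- cover_seat (a point): Centre of the underside of the cover's plate, 24 mm above the cover's origin, axes as the cover's. This underside rests on the rim when home. The stud's steel cross pin, 28 mm long and 6 thick, lies parallel to the wing, 16 mm below this point while the stud is out.
- stud_grip (a point): Grasp point on the stud's upright red wing, on the stud's axis at mid-cover, 44 mm above cover_seat when the stud is out; moves with the stud; x along the wing, z up. Wing 40 mm long (x), 12 thick (y: grasp across this), 28 high; this point is 18 mm above its foot. The foot stands on a black disc, 36 mm across, 4 thick, 17 mm clear of the plate: fingertips may bear on the disc.
- stud_push (a joint): How far the stud is pushed in (m; 0 = out, at most 0.016). The spring takes 3.5 N to start, then 0.4 N per mm. With the cover home the stud can turn only once pushed in past a ledge: 4 to 13 mm, different each time, not visible; twisting earlier strains the socket. A hard stop follows 2 mm deeper (6 to 15 mm, spring 6 to 9.5 N): there the force rises steeply. Between the two it turns.
- stud (a joint): How far the stud is turned clockwise seen from above (rad): 0 = unlocked, wing along the cover's long side, cross pin in line with the slot; about 1.57 = locked, wing across the cover. Within about 8 degrees of a quarter turn the pin can spring 3 mm back up into a notch when released, which locks it. It stops 5 degrees beyond the quarter turn.
- phone: Bystander, leave alone: black phone, 148 x 72 x 8 mm, lying near the robot; origin at the centre of its underside.
- jig: Bystander, leave alone: small yellow plastic jig block, 44 x 32 x 22 mm; origin at the centre of its underside.
- driver: Bystander, leave alone: red-handled screwdriver, about 200 mm long, lying at the far edge of the mat; origin at the centre of its underside.
- pencup: Bystander, leave alone: black cup of pens, 76 mm across, 95 mm high and 150 mm with the pens; origin at the centre of its underside.
- blower: Bystander, leave alone: blue rubber air blower, 68 mm across, 92 mm high; origin at the centre of its underside.
- mouse: Bystander, leave alone: grey mouse, 105 x 62 x 36 mm; origin at the centre of its underside.
- carton: Bystander, leave alone: two stacked white cartons, 160 x 90 x 56 mm; origin at the centre of its underside.
Mind the look-alikes: they are no part of the job. Leave any green look-alike of the cover alone.

How it is judged (in metres and radians):
On the way:
1. the cover sits in the bay, flat on the rim, with the stud not yet turned (horizontal distance between cover_seat and bay_mouth below 0.005 m and z of cover_seat in the frame of bay_mouth below 0.0025 m and angle between the z axis of cover_seat and the z axis of bay_mouth, either way round below 0.05 rad and angle between the x axis of cover_seat and the x axis of bay_mouth, either way round below 0.12 rad and value of joint stud below 0.35 rad), for 0.1 s.
At the end, for the whole second after the job is handed in: The cover is home in the bay (centre within 5 mm of the bay's, underside within 2.5 mm of the rim, level within 0.05 rad, long side along the bay's within 0.12 rad), the stud is turned more than 1.40 rad and has sprung back into its notch (pushed in less than 11 mm), all released and at rest (horizontal distance between cover_seat and bay_mouth below 0.005 m and z of cover_seat in the frame of bay_mouth below 0.0025 m and angle between the z axis of cover_seat and the z axis of bay_mouth, either way round below 0.05 rad and angle between the x axis of cover_seat and the x axis of bay_mouth, either way round below 0.12 rad and value of joint stud above 1.4 rad and value of joint stud_push below 0.011 m and linear speed of cover below 0.02 m/s and velocity of joint stud below 0.1 rad/s); the robot touches nothing.
It fails at once if the cover or its stud is pressed on the case with more than 25 N (contact force between cover and case above 25 N).
It fails at once if a bystander is moved by more than 30 mm (distance of any of phone, jig, driver, pencup, blower, mouse, carton from where it was at the start of the episode above 0.03 m).
It also fails if it takes over 56 s, if anything falls off the work surface, if the arm or the gripper's body presses on something with over 40 N, if the wrist force passes 120 N, or if a joint passes its speed limit or range.

## Robot

A 6-joint arm with a two-finger parallel gripper is mounted at the origin on the work surface. World frame = base frame: x ahead of the robot, y to its left, z up, the work surface at z = 0. Lengths are in m, angles in degrees, forces in N, time in s.
With the tool pointing down it reaches from about 0.4 to 0.825 m from the base axis. Payload 7 kg.
Tool frame: the origin (TCP) lies on the centre line of the jaws, within the pads' length; the fingertips stand 19 mm ahead of it and the grasp point (between the pads) is the TCP; z points along the fingers, y is the line along which they close (so a half turn about z gives the same grasp; the last joint's range is limited). The gripper opens to 88 mm and grips with 3 to 60 N. Pads are 19 mm wide; open, the fingers measure 130 mm over their backs; the gripper's body (78 mm by 193 mm) begins 47 mm behind the grasp point.
Start: joints at [85.434, 20.546, 0.682, 0, -70.136, -16.507], TCP at [0.243, 0.63, 0.246] pointing down, gripper open.
Joint ranges: [-176.03, 176.03], [-82.01, 121.73], [-58.28, 71.71], [-173.87, 95.51], [-174.79, -0.11], [-173.66, 173.66]. Speed limits (degrees/s): [136.94, 136.94, 172.46, 180, 180, 180].

## Interface

Orientations are given as [roll, pitch, yaw] about the fixed x, y, z axes, in that order (R = Rz(yaw) Ry(pitch) Rx(roll)).
In Python, from plant import * gives the robot as it stands. The module is installed in compiled form; this text tells all that it offers.
- The arm moves only by the tool play_rows, never from a script. Its argument "deltas" is a list of rows, each a list of 6 numbers: the shift along the world's x, y, z scaled (see below), then the turn, a rotation vector about the world's x, y, z scaled (see below). A call has 1 to 10 rows; each row shifts and turns the commanded pose from where the row before left it; what a row does not reach is not made up. The controller multiplies each number of a shift by 800 mm and each number of a turn by 180 degrees. A row lasts 1/10 s, in which the tool goes at most 50 mm and 8.59 degrees, less where a joint would pass 70% of its speed; a pose out of reach is approached as far as the arm can. A call with a number of a shift or a turn outside -1 to 1 is refused whole. A call with a gripper value outside its range is refused whole. "gripper" is the gripper command: -1 is shut, 1 is fully open, values between are in proportion, set as the call begins (left out, the last holds). The fingers move at their own pace and stop on an object; the grip force is fixed at half the most. Time passes only in rows, so rows that do not move let the fingers close. It gives the time, the measured TCP pose, the force, the opening and the grip force at its end, in the units of the state.
- get_obs(): the state, without advancing time (a new reading comes with each control period).
- snapshot(name): name is "scene" or "side" or "wrist"; returns (picture, depth): 400x640x3 uint8, blue, green, red; 400x640 float32, m along the optical axis (not along the pixel's ray), 0 where there is no reading.
- camera_model(name): a dict with "fx", "fy", "cx", "cy" (pixels), "world_to_cam" (4x4, takes a point from world to camera coordinates). Camera axes: x right, y down, z forward; pixel columns grow to the right and rows downward; lengths in m; the calibration is good to about 2 mm. The wrist camera is an equidistant fisheye: a pixel r from the principal point sees the ray r / f radians off the axis. A picture is of the moment at which its call begins: read the wrist's pose just before it. camera_model takes no time and is no camera call; for the wrist camera it gives the pose at the moment of the call.
- close_job(): hands the job in; it is judged then, once.
The state is a dict: "clock": time; "joint_pos": joint angles; "qvel": joint speeds; "tau": joint torques, N m; "tool_pos": TCP position; "orientation": TCP orientation; "force": force on the tool from outside, world axes, zero at the start; "moment": the same for the moment, N m; "opening": finger opening in m; "gripper_force": force on a finger pad.
Only numpy, scipy, OpenCV 4.12 (cv2) and the standard library are available. Lean on these libraries where they do the work, as an engineer would, in place of code of your own. Each camera call takes 0.05 s, during which the arm holds its last target. There are 200 camera calls.

## Working session

There is one attempt and no reset: what is moved stays moved. The work goes in short steps, Python scripts to look and compute and a tool call to move; the robot and the scene stay as the last step left them, time stands still between calls to the robot, and variables do not carry over. Pictures are saved under pics/ and viewed, at most 10 in all, crops included, and the job is handed in when it is done.

Besides the shell and the picture viewer there is one more tool, called as name([rows], argument=value, ...), one row to a line, values as JSON. play_rows: Moves the arm, as the interface text tells. Its arguments: {"type":"object","properties":{"deltas":{"type":"array","items":{"type":"array","items":{"type":"number","minimum":-1,"maximum":1}}},"gripper":{"type":"number"}},"required":["deltas"]}

```bash
mkdir -p pics; cat > h.py <<'E'
import numpy as np, cv2
from plant import *
def cloud(name):
    m=camera_model(name); im,d=snapshot(name)
    v,u=np.mgrid[0:400,0:640].astype(float)
    x=(u-m["cx"])/m["fx"]; y=(v-m["cy"])/m["fy"]
    if name=="wrist":
        r=np.hypot(x,y)+1e-9; s=np.tan(np.minimum(r,1.5))/r; x=x*s; y=y*s
    P=np.stack([x*d,y*d,d,np.ones_like(d)],-1)@np.linalg.inv(m["world_to_cam"]).T
    P[d<=0]=np.nan
    return im,P[...,:3]
E
python3 - <<'E'
from h import *
for n in("scene","side"):
    im,P=cloud(n); cv2.imwrite(f"pics/{n}0.png",im); np.savez(f"{n}0.npz",im=im,P=P)
o=get_obs();print(o["clock"],o["tool_pos"],o["orientation"],o["force"],o["opening"])
E
```

```text
0.1 [0.24259478 0.62946332 0.24470169] [ 1.79914091e+02 -7.62905481e-03 -2.10819720e+01] [-0.06885252  0.24299744 -0.28534426] 0.08739817793953743
```

View pics/scene0.png

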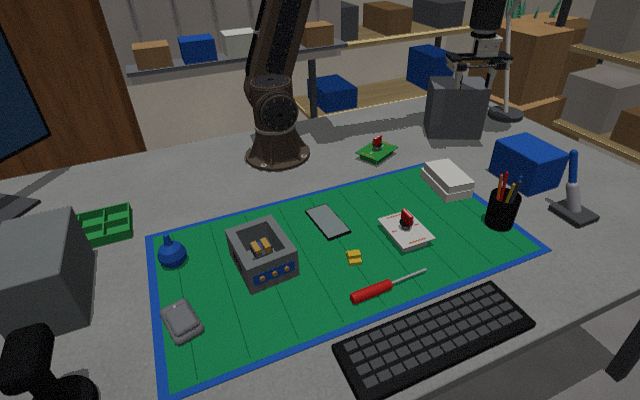

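View pics/side0.png

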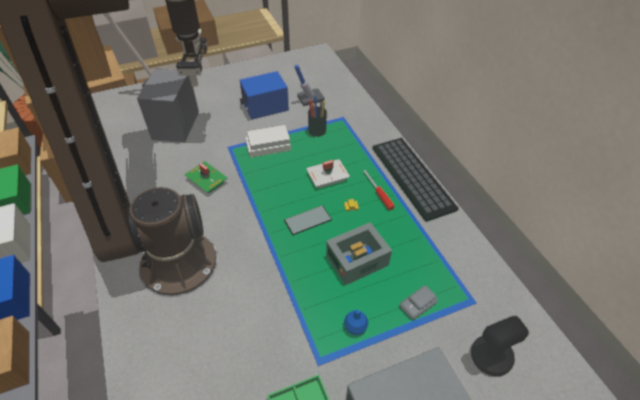

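Scene: the aluminium cover with its red wing is at (405,229) on the mat. The green look-alike is at (377,150), to be left alone. The test set is at (262,252). In the side view the cover is at (328,173) and the case at (358,252). I'll measure these from depth and take one enlarged crop.

```bash
cat > m.py <<'E'
from h import *
def rect(pts,l):
    r=cv2.minAreaRect(pts[:,:2].astype(np.float32)*1000); print(l,len(pts),"c",np.round(r[0],1),"size",np.round(r[1],1),"ang",round(r[2],1),"z",np.round(np.median(pts[:,2]),4))
    print("  box",np.round(cv2.boxPoints(r)).tolist())
for n,cb,kb in(("scene",(370,200,445,255),(215,205,305,295)),("side",(300,155,355,192),(320,220,395,285))):
    z=np.load(n+"0.npz");P=z["P"];im=z["im"].astype(int)
    def sub(b): return P[b[1]:b[3],b[0]:b[2]].reshape(-1,3),im[b[1]:b[3],b[0]:b[2]].reshape(-1,3)
    p,c=sub(cb); ok=np.isfinite(p[:,2])
    red=(c[:,2]>90)&(c[:,1]<60)&ok
    print(n); rect(p[red&(p[:,2]>.045)],"wing"); print(" wing zmax",np.percentile(p[red][:,2],[5,50,98]))
    rect(p[ok&(np.abs(p[:,2]-.029)<.006)&(c.max(1)-c.min(1)<60)],"plate")
    p,c=sub(kb); ok=np.isfinite(p[:,2]); q=p[ok&(np.abs(p[:,2]-.08)<.005)]; rect(q,"rim")
    q=p[ok&(c[:,2]>c[:,0]+50)&(p[:,2]>.05)&(p[:,2]<.078)]; len(q)>5 and rect(q,"brass")
a=np.load("scene0.npz")["im"][195:265,360:450];b=np.load("side0.npz")["im"][150:220,290:380]
cv2.imwrite("pics/crop.png",np.hstack([cv2.resize(t,None,fx=4.4,fy=4.4,interpolation=2) for t in(a,b)]))
E
python3 m.py
```

```text
scene
wing 20 c [579.7 163.8] size [39.   8.1] ang 4.5 z 0.0806
  box [[560.0, 166.0], [561.0, 158.0], [599.0, 161.0], [599.0, 169.0]]
 wing zmax [0.06988948 0.0806241  0.08256346]
plate 974 c [580.5 164.4] size [ 95.8 132.6] ang 89.1 z 0.0324
  box [[513.0, 118.0], [646.0, 115.0], [648.0, 211.0], [515.0, 213.0]]
rim 1404 c [ 520.1 -205.6] size [163.5 122.5] ang 5.5 z 0.0831
  box [[433.0, -153.0], [445.0, -274.0], [607.0, -259.0], [596.0, -137.0]]
brass 138 c [ 555.  -203.7] size [101.7  60.6] ang 7.6 z 0.0691
  box [[501.0, -180.0], [509.0, -240.0], [609.0, -227.0], [601.0, -167.0]]
side
wing 3 c [579.  158.9] size [ 3.8 14.9] ang 85.2 z 0.0633
  box [[571.0, 158.0], [586.0, 156.0], [587.0, 160.0], [572.0, 161.0]]
 wing zmax [0.06277004 0.06330681 0.0681034 ]
plate 464 c [580.4 167.1] size [132. 103.] ang 0.1 z 0.0321
  box [[514.0, 219.0], [514.0, 116.0], [646.0, 116.0], [646.0, 219.0]]
rim 792 c [ 522.2 -204.5] size [158.1 128.4] ang 5.2 z 0.0823
  box [[438.0, -148.0], [449.0, -276.0], [607.0, -261.0], [595.0, -133.0]]
brass 115 c [ 489.4 -218.9] size [114.2  45.9] ang 22.8 z 0.0689
  box [[428.0, -220.0], [446.0, -262.0], [551.0, -218.0], [533.0, -176.0]]
```

View pics/crop.png

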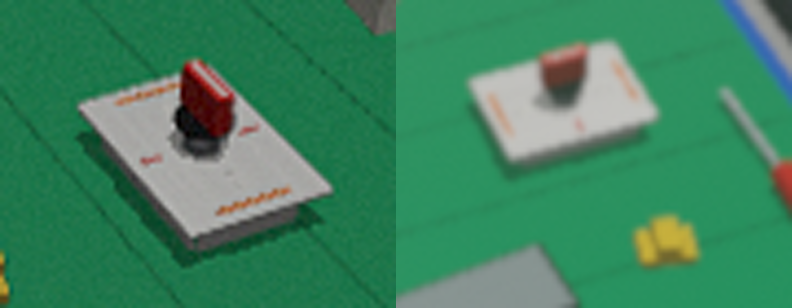

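The crop confirms the aluminium cover: a bare metal plate with a red wing along world x at (580,164) mm, plate 132×96, top at z≈32 mm (the mat is 3 mm thick). The case is at about (521,-205), yaw ≈5.3°, rim at 83 mm. I'm moving above the cover.

play_rows([
  [0.0352, -0.0485, 0, 0, 0, 0.0098],
  [0.0352, -0.0485, 0, 0, 0, 0.0098],
  [0.0352, -0.0485, 0, 0, 0, 0.0098],
  [0.0352, -0.0485, 0, 0, 0, 0.0098],
  [0.0352, -0.0485, 0, 0, 0, 0.0098],
  [0.0352, -0.0485, 0, 0, 0, 0.0098],
  [0.0352, -0.0485, 0, 0, 0, 0.0098],
  [0.0352, -0.0485, 0, 0, 0, 0.0098],
  [0.0352, -0.0485, 0, 0, 0, 0.0098],
  [0.0352, -0.0485, 0, 0, 0, 0.0098],
], gripper=1)

```text
clock: 1.1
tool_pos: [0.5249, 0.24, 0.2454]
orientation: [180.0, 0.0, -3.3]
force: [1.4, 1.8, 0.6]
opening: 0.0877
gripper_force: 0.0
```

play_rows([
  [0.0352, -0.0485, 0, 0, 0, 0.0098],
  [0.0352, -0.0485, 0, 0, 0, 0.0098],
  [0, 0, -0.05, 0, 0, 0],
  [0, 0, -0.02, 0, 0, 0],
  [0, 0, 0, 0, 0, 0],
  [0, 0, 0, 0, 0, 0],
])

```text
clock: 1.7
tool_pos: [0.5809, 0.1643, 0.1899]
orientation: [180.0, 0.0, 0.1]
force: [-0.2, 0.4, 1.0]
opening: 0.0875
gripper_force: 0.0
```

```bash
python3 - <<'E'
from h import *
im,P=cloud("wrist"); cv2.imwrite("pics/w1.png",im); np.savez("w1.npz",im=im,P=P)
o=get_obs();print(o["clock"],o["tool_pos"],o["orientation"],o["force"],o["joint_pos"])
c=im.astype(int).reshape(-1,3);p=P.reshape(-1,3)
near=np.hypot(p[:,0]-.58,p[:,1]-.164)<.1
for l,s in(("wing",(c[:,2]>90)&(c[:,1]<60)&(p[:,2]>.06)&(p[:,2]<.1)),("wtop",(c[:,2]>90)&(c[:,1]<60)&(p[:,2]>.078)&(p[:,2]<.088)),("plate",(abs(p[:,2]-.032)<.005))):
    q=p[s&near]; 
    if len(q)>5:
        r=cv2.minAreaRect(q[:,:2].astype(np.float32)*1000);print(l,len(q),r,np.median(q[:,2]))
E
```

```text
1.75 [0.58116359 0.16466749 0.1906128 ] [-1.79987623e+02 -6.92080149e-02  1.35274061e-01] [0.32737469 0.1377076  0.46002581] [ 3.43510549e+01  1.62150762e+01 -1.30896480e+01  3.29114500e-02
 -6.06310902e+01  5.57681019e+01]
plate 10123 ((582.8294677734375, 165.44680786132812), (96.57208251953125, 121.77024841308594), 89.69280242919922) 0.03200785917680038
```

View pics/w1.png

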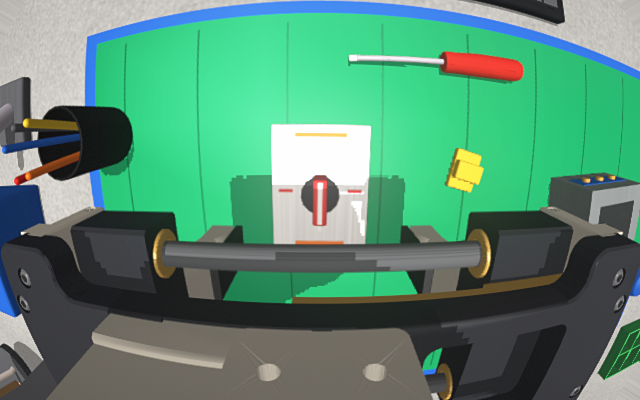

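The wrist view shows the wing at (320,200), between the jaws and parallel to the fingers' faces. The cover's centre is about (579.7,165.2) and its yaw ≈0. I'm descending to z≈73 mm and gripping.

play_rows([
  [-0.0015, 0.0006, -0.05, 0, 0, 0],
  [0, 0, -0.05, 0, 0, 0],
  [0, 0, -0.03, 0, 0, 0],
  [0, 0, -0.0165, 0, 0, 0],
  [0, 0, 0, 0, 0, 0],
  [0, 0, 0, 0, 0, 0],
])

```text
clock: 2.35
tool_pos: [0.5804, 0.1655, 0.0739]
orientation: [-180.0, -0.1, 0.1]
force: [0.7, 0.2, 1.2]
opening: 0.0874
gripper_force: 0.0
```

play_rows([
  [0, 0, 0, 0, 0, 0],
  [0, 0, 0, 0, 0, 0],
  [0, 0, 0, 0, 0, 0],
  [0, 0, 0, 0, 0, 0],
  [0, 0, 0, 0, 0, 0],
  [0, 0, 0, 0, 0, 0],
  [0, 0, 0, 0, 0, 0],
  [0, 0, 0, 0, 0, 0],
], gripper=-1)

```text
clock: 3.15
tool_pos: [0.5794, 0.1647, 0.0723]
orientation: [180.0, 0.0, 0.1]
force: [0.1, -0.1, 0.2]
opening: 0.0292
gripper_force: 0.0
```

play_rows([
  [0, 0, 0, 0, 0, 0],
  [0, 0, 0, 0, 0, 0],
  [0, 0, 0, 0, 0, 0],
  [0, 0, 0, 0, 0, 0],
  [0, 0, 0, 0, 0, 0],
])

```text
clock: 3.65
tool_pos: [0.5795, 0.1648, 0.0723]
orientation: [-180.0, -0.0, 0.1]
force: [-0.2, 0.2, 0.1]
opening: 0.0118
gripper_force: 30.0
```

play_rows([
  [0, 0, 0.01, 0, 0, 0],
  [0, 0, 0.02, 0, 0, 0],
  [0, 0, 0.045, 0, 0, 0],
  [0, 0, 0.05, 0, 0, 0],
  [0, 0, 0.045, 0, 0, 0],
  [0, 0, 0, 0, 0, 0],
  [0, 0, 0, 0, 0, 0],
])

```text
clock: 4.35
tool_pos: [0.5793, 0.1648, 0.2094]
orientation: [-179.9, -0.1, 0.1]
force: [-0.4, -0.4, -4.1]
opening: 0.0116
gripper_force: 30.0
```

play_rows([
  [-0.012, -0.021, 0, 0, 0, 0.0041],
  [-0.0232, -0.042, 0, 0, 0, 0.0041],
  [-0.0232, -0.042, 0, 0, 0, 0.0041],
  [-0.0232, -0.042, 0, 0, 0, 0.0041],
  [-0.0232, -0.042, 0, 0, 0, 0.0041],
  [-0.0232, -0.042, 0, 0, 0, 0.0041],
  [-0.0232, -0.042, 0, 0, 0, 0.0041],
  [-0.012, -0.021, 0, 0, 0, 0],
  [0, 0, 0, 0, 0, 0],
  [0, 0, 0, 0, 0, 0],
])

```text
clock: 5.35
tool_pos: [0.4478, -0.0712, 0.2075]
orientation: [180.0, 0.1, 5.2]
force: [0.2, -0.5, -3.0]
opening: 0.0121
gripper_force: 30.0
```

```bash
cat > k.py <<'E'
from h import *
import sys
n=sys.argv[1]
o=get_obs();print(o["clock"],o["tool_pos"],o["orientation"],o["force"],o["moment"])
im,P=cloud("wrist"); cv2.imwrite(f"pics/{n}.png",im); np.savez(f"{n}.npz",im=im,P=P)
p=P.reshape(-1,3)
s=(abs(p[:,2]-.083)<.004)&(abs(p[:,0]-.52)<.1)&(abs(p[:,1]+.205)<.085)
q=p[s];r=cv2.minAreaRect(q[:,:2].astype(np.float32)*1000);print("rim",len(q),r,np.median(q[:,2]))
# inner bay edges in a 5.3deg frame
a=np.radians(5.3);R=np.array([[np.cos(a),np.sin(a)],[-np.sin(a),np.cos(a)]])
L=(q[:,:2]-[.521,-.205])@R.T*1000
for nm,ax,ot,lo in(("x+",0,1,30),("x-",0,1,30),("y+",1,0,45),("y-",1,0,45)):
    sg=1 if nm[1]=="+" else -1
    m=(abs(L[:,ot])<lo)&(sg*L[:,ax]>25)
    v=sg*L[m,ax]; 
    if m.sum()>20:
        b=np.round(L[m,ot]/10); inn=[(k*10,round(sg*np.percentile(v[b==k],2),1),round(sg*np.percentile(v[b==k],98),1)) for k in np.unique(b) if (b==k).sum()>5]
        print(nm,m.sum(),inn)
E
python3 k.py w2
```

```text
5.35 [ 0.44775199 -0.07116587  0.20752707] [1.79998709e+02 9.09312966e-02 5.19177928e+00] [ 0.22248506 -0.52094299 -2.99425396] [-0.00102996 -0.08241394 -0.03411314]
rim 9791 ((520.7927856445312, -205.65518188476562), (157.21316528320312, 124.04483032226562), 5.53532075881958) 0.08333575606405852
x+ 1229 [(np.float64(-30.0), np.float64(57.2), np.float64(77.0)), (np.float64(-20.0), np.float64(57.2), np.float64(77.1)), (np.float64(-10.0), np.float64(57.0), np.float64(77.2)), (np.float64(0.0), np.float64(57.2), np.float64(77.0)), (np.float64(10.0), np.float64(57.0), np.float64(76.8)), (np.float64(20.0), np.float64(57.0), np.float64(77.1)), (np.float64(30.0), np.float64(57.1), np.float64(77.1))]
x- 1161 [(np.float64(-30.0), np.float64(-57.1), np.float64(-76.9)), (np.float64(-20.0), np.float64(-57.3), np.float64(-78.3)), (np.float64(-10.0), np.float64(-57.3), np.float64(-78.3)), (np.float64(0.0), np.float64(-57.4), np.float64(-78.3)), (np.float64(10.0), np.float64(-57.4), np.float64(-78.2)), (np.float64(20.0), np.float64(-57.5), np.float64(-76.1)), (np.float64(30.0), np.float64(-57.7), np
[... 367 characters left out ...]
np.float64(20.0), np.float64(40.7), np.float64(60.6)), (np.float64(30.0), np.float64(41.0), np.float64(60.8)), (np.float64(40.0), np.float64(40.6), np.float64(61.0))]
y- 1656 [(np.float64(-40.0), np.float64(-40.5), np.float64(-61.3)), (np.float64(-30.0), np.float64(-40.6), np.float64(-61.5)), (np.float64(-20.0), np.float64(-40.4), np.float64(-60.8)), (np.float64(-10.0), np.float64(-40.4), np.float64(-61.0)), (np.float64(0.0), np.float64(-39.9), np.float64(-61.2)), (np.float64(10.0), np.float64(-40.2), np.float64(-60.8)), (np.float64(20.0), np.float64(-40.1), np.float64(-60.6)), (np.float64(30.0), np.float64(-40.2), np.float64(-61.2)), (np.float64(40.0), np.float64(-40.3), np.float64(-60.7))]
```

View pics/w2.png

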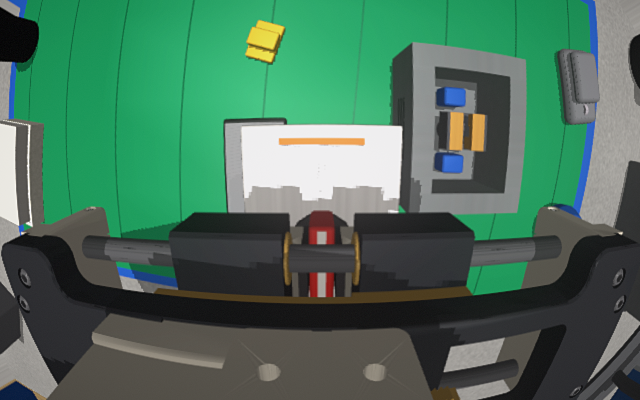

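The wrist view shows the case fully visible at (460,130), with its slot along the bay's long side, and the held cover at (320,165). The bay centre is (520.9,-204.9) and its yaw ≈5.5°. Next is the cover's pose in the hand, from the same cloud.

```bash
cat > c.py <<'E'
from h import *
import sys
n=sys.argv[1]; T=np.array(eval(sys.argv[2])); yaw=float(sys.argv[3])
P=np.load(n+".npz")["P"];p=P.reshape(-1,3)
a=np.radians(yaw);R=np.array([[np.cos(a),np.sin(a)],[-np.sin(a),np.cos(a)]])
L=np.c_[(p[:,:2]-T[:2])@R.T*1000,(p[:,2]-T[2])*1000]
s=(abs(L[:,0])<80)&(abs(L[:,1])<60)&(abs(L[:,2]+38)<8)&(L[:,0]>10)
q=L[s];print(len(q),"z med",np.median(q[:,2]))
A=np.c_[q[:,:2],np.ones(len(q))];print("plane",np.linalg.lstsq(A,q[:,2],rcond=None)[0])
for k in range(20,65,8):
    v=q[abs(q[:,0]-k)<4];  len(v)>10 and print("x",k,np.round([v[:,1].min(),v[:,1].max()],1))
for k in range(-40,45,10):
    v=q[abs(q[:,1]-k)<5]; len(v)>10 and print("y",k,"xmax",np.round(v[:,0].max(),1))
E
python3 c.py w2 "[0.44775,-0.07117,0.20753]" 5.19
```

```text
13893 z med -40.41578779299651
plane [-2.19986526e-03  1.47641959e-03 -4.03362634e+01]
x 20 [-48.2  47.6]
x 28 [-48.3  48. ]
x 36 [-48.6  47.7]
x 44 [-48.1  47.9]
x 52 [-48.1  47.9]
x 60 [-48.1  47.5]
y -40 xmax 64.2
y -30 xmax 64.1
y -20 xmax 63.9
y -10 xmax 63.7
y 0 xmax 63.6
y 10 xmax 63.7
y 20 xmax 63.9
y 30 xmax 64.1
y 40 xmax 64.2
```

play_rows([
  [0.0126, -0.0228, 0, 0, 0, 0.0017],
  [0.02, -0.036, 0, 0, 0, 0],
  [0.02, -0.036, 0, 0, 0, 0],
  [0.02, -0.036, 0, 0, 0, 0],
  [0.02, -0.036, 0, 0, 0, 0],
  [0, 0, -0.02, 0, 0, 0],
  [0, 0, -0.02, 0, 0, 0],
  [0, 0, 0, 0, 0, 0],
  [0, 0, 0, 0, 0, 0],
])

```text
clock: 6.3
tool_pos: [0.5231, -0.2035, 0.1759]
orientation: [180.0, 0.1, 5.6]
force: [0.1, -0.5, -2.6]
opening: 0.0118
gripper_force: 30.0
```

```bash
python3 - <<'E'
from h import *
T=[];Y=[]
for i in range(3):
    im,P=cloud("wrist"); o=get_obs();T.append(o["tool_pos"]);Y.append(o["orientation"]);print(o["force"],o["moment"])
print(np.mean(T,0),np.std(T,0),Y)
np.savez("w3.npz",im=im,P=P);cv2.imwrite("pics/w3.png",im)
t=np.mean(T,0);np.save("t.npy",t)
import subprocess
print(subprocess.run(["python3","c.py","w3",str(t.tolist()),str(Y[-1][2])],capture_output=True,text=True).stdout)
p=P.reshape(-1,3);s=(abs(p[:,2]-.083)<.004)&(abs(p[:,0]-.52)<.1)&(abs(p[:,1]+.205)<.085)
a=np.radians(5.5);R=np.array([[np.cos(a),np.sin(a)],[-np.sin(a),np.cos(a)]]);L=(p[s,:2]-[.5209,-.2049])@R.T*1000
for k in range(-50,60,10):
    v=L[(abs(L[:,1]-k)<5)&(L[:,0]>60)];len(v)>5 and print("rim y",k,"xmax",np.percentile(v[:,0],98).round(1))
for k in range(0,80,15):
    v=L[abs(L[:,0]-k)<7,1];len(v)>5 and print("rim x",k,v.min().round(1),v.max().round(1))
E
```

```text
[ 0.87499791  0.32717002 -1.56941194] [-0.05005374 -0.05255389  0.007398  ]
[-0.00559047 -0.80885471 -2.88334091] [ 0.01339605 -0.00975965  0.01198157]
[-0.17297859 -0.28780197 -1.67165819] [-0.06537544 -0.05831163 -0.03832862]
[ 0.52360784 -0.20357598  0.1770126 ] [5.94238399e-05 1.66464470e-05 2.42606659e-04] [array([1.79978786e+02, 3.18844602e-03, 5.63201469e+00]), array([ 1.79973912e+02, -5.01268335e-02,  5.62863462e+00]), array([ 1.79976244e+02, -7.61020191e-02,  5.62330777e+00])]
13920 z med -40.25273162260244
plane [-8.32746186e-05  1.72077123e-03 -4.02631611e+01]
x 20 [-48.5  47.6]
x 28 [-48.2  47.7]
x 36 [-48.4  48. ]
x 44 [-48.4  48. ]
x 52 [-47.9  47.9]
x 60 [-48.1  47.4]
y -40 xmax 64.4
y -30 xmax 64.3
y -20 xmax 64.1
y -10 xmax 63.9
y 0 xmax 63.8
y 10 xmax 63.9
y 20 xmax 64.0
y 30 xmax 64.3
y 40 xmax 64.3

rim y -50 xmax 77.3
rim y -40 xmax 77.4
rim y -30 xmax 78.0
rim y -20 xmax 77.8
rim y -10 xmax 77.6
rim y 0 xmax 77.5
rim y 10 xmax 77.5
rim y 20 xmax 77.7
rim y 30 xmax 77.8
rim y 40 xmax 77.9
rim y 50 xmax 77.7
rim x 0 -61.5 -60.2
rim x 15 -61.8 -60.9
rim x 30 -62.0 -60.8
rim x 45 -61.7 -60.2
rim x 60 -61.7 53.7
rim x 75 -61.5 60.9
```

play_rows([
  [-0.0024, -0.0015, -0.01, 0, 0, 0],
  [0, 0, -0.01, 0, 0, 0],
  [0, 0, 0, 0, 0, 0],
  [0, 0, 0, 0, 0, 0],
])

```text
clock: 6.85
tool_pos: [0.5208, -0.2052, 0.1601]
orientation: [180.0, 0.0, 5.6]
force: [0.5, 0.4, -2.0]
opening: 0.012
gripper_force: 30.0
```

play_rows([
  [0, 0, -0.004, 0, 0, 0],
  [0, 0, -0.004, 0, 0, 0],
  [0, 0, -0.004, 0, 0, 0],
  [0, 0, -0.004, 0, 0, 0],
  [0, 0, 0, 0, 0, 0],
  [0, 0, 0, 0, 0, 0],
])

```text
clock: 7.45
tool_pos: [0.521, -0.2052, 0.1475]
orientation: [180.0, 0.0, 5.6]
force: [0.4, 0.6, -2.9]
opening: 0.0123
gripper_force: 30.0
```

play_rows([
  [0.0008, 0.0003, -0.004, 0, 0, 0],
  [0, 0, -0.004, 0, 0, 0],
  [0, 0, -0.004, 0, 0, 0],
  [0, 0, 0, 0, 0, 0],
  [0, 0, 0, 0, 0, 0],
])

```text
clock: 7.95
tool_pos: [0.5216, -0.2049, 0.1378]
orientation: [180.0, 0.0, 5.6]
force: [0.4, 0.2, -2.7]
opening: 0.0118
gripper_force: 30.0
```

play_rows([
  [0, 0, -0.002, 0, 0, 0],
  [0, 0, -0.002, 0, 0, 0],
  [0, 0, -0.002, 0, 0, 0],
  [0, 0, 0, 0, 0, 0],
  [0, 0, 0, 0, 0, 0],
])

```text
clock: 8.45
tool_pos: [0.5217, -0.2049, 0.1331]
orientation: [-180.0, 0.0, 5.6]
force: [0.2, -0.4, -3.2]
opening: 0.0114
gripper_force: 30.0
```

Clean entry. Now I'll approach the rim in small steps.

play_rows([
  [0, 0, -0.002, 0, 0, 0],
  [0, 0, -0.002, 0, 0, 0],
  [0, 0, 0, 0, 0, 0],
  [0, 0, 0, 0, 0, 0],
])

```text
clock: 8.85
tool_pos: [0.5216, -0.2049, 0.1299]
orientation: [180.0, 0.0, 5.6]
force: [0.4, -0.2, -3.0]
opening: 0.0121
gripper_force: 30.0
```

play_rows([
  [0, 0, -0.00125, 0, 0, 0],
  [0, 0, -0.00125, 0, 0, 0],
  [0, 0, 0, 0, 0, 0],
  [0, 0, 0, 0, 0, 0],
])

```text
clock: 9.25
tool_pos: [0.5219, -0.2049, 0.1284]
orientation: [180.0, -0.0, 5.6]
force: [-1.1, 0.9, 3.0]
opening: 0.0117
gripper_force: 30.0
```

play_rows([
  [0, 0, -0.00125, 0, 0, 0],
  [0, 0, 0, 0, 0, 0],
  [0, 0, 0, 0, 0, 0],
])

```text
clock: 9.55
tool_pos: [0.5218, -0.2049, 0.1271]
orientation: [180.0, -0.0, 5.6]
force: [-0.6, 0.5, 3.4]
opening: 0.0119
gripper_force: 30.0
```

```bash
python3 - <<'E'
from h import *
im,P=cloud("wrist"); cv2.imwrite("pics/w4.png",im); p=P.reshape(-1,3)
a=np.radians(5.5);R=np.array([[np.cos(a),np.sin(a)],[-np.sin(a),np.cos(a)]]);L=(p[:,:2]-[.5209,-.2049])@R.T*1000;z=p[:,2]*1000
s=(L[:,0]>15)&(L[:,0]<64)&(abs(L[:,1])<47)&(abs(z-88)<8)
print(s.sum(),np.median(z[s]),"plane",np.linalg.lstsq(np.c_[L[s],np.ones(s.sum())],z[s],rcond=None)[0])
q=L[(abs(z-88.3)<2)&(abs(L[:,0])<90)];print("plate",q.max(0),q[:,1].min())
r=(L[:,0]>68)&(L[:,0]<76)&(abs(L[:,1])<50)&(abs(z-83)<4);print("rim z",r.sum(),np.median(z[r]))
E
```

```text
12910 88.46118577894217 plane [1.38477014e-03 5.53461878e-04 8.84126938e+01]
plate [65.12250447 48.05837644] -48.46586722000883
rim z 2237 83.47248808058045
```

Cover home: the plate top is 5.0 mm above the rim, flat and centred. Now I'll push the stud in, in small steps.

play_rows([
  [0, 0, -0.00125, 0, 0, 0],
  [0, 0, -0.00125, 0, 0, 0],
  [0, 0, -0.00125, 0, 0, 0],
  [0, 0, 0, 0, 0, 0],
  [0, 0, 0, 0, 0, 0],
])

```text
clock: 10.1
tool_pos: [0.5218, -0.2049, 0.124]
orientation: [180.0, -0.0, 5.6]
force: [-0.8, 0.5, 5.7]
opening: 0.0119
gripper_force: 30.0
```

play_rows([
  [0, 0, -0.00125, 0, 0, 0],
  [0, 0, 0, 0, 0, 0],
  [0, 0, 0, 0, 0, 0],
])

```text
clock: 10.4
tool_pos: [0.5218, -0.2049, 0.123]
orientation: [180.0, -0.0, 5.6]
force: [-0.4, 0.5, 5.0]
opening: 0.0117
gripper_force: 30.0
```

play_rows([
  [0, 0, -0.001, 0, 0, 0],
  [0, 0, 0, 0, 0, 0],
  [0, 0, 0, 0, 0, 0],
])

```text
clock: 10.7
tool_pos: [0.5218, -0.2049, 0.1223]
orientation: [180.0, -0.0, 5.6]
force: [-0.9, 0.2, 6.7]
opening: 0.0121
gripper_force: 30.0
```

play_rows([
  [0, 0, -0.001, 0, 0, 0],
  [0, 0, 0, 0, 0, 0],
  [0, 0, 0, 0, 0, 0],
])

```text
clock: 11.0
tool_pos: [0.5218, -0.2049, 0.1215]
orientation: [180.0, -0.0, 5.6]
force: [-0.3, 0.7, 5.1]
opening: 0.0122
gripper_force: 30.0
```

play_rows([
  [0, 0, -0.001, 0, 0, 0],
  [0, 0, 0, 0, 0, 0],
  [0, 0, 0, 0, 0, 0],
])

```text
clock: 11.3
tool_pos: [0.5218, -0.2049, 0.1208]
orientation: [180.0, -0.0, 5.6]
force: [-0.9, -0.2, 5.7]
opening: 0.0116
gripper_force: 30.0
```

play_rows([
  [0, 0, -0.001, 0, 0, 0],
  [0, 0, 0, 0, 0, 0],
  [0, 0, 0, 0, 0, 0],
])

```text
clock: 11.6
tool_pos: [0.5218, -0.2049, 0.12]
orientation: [180.0, -0.0, 5.6]
force: [-1.7, 0.4, 6.0]
opening: 0.0119
gripper_force: 30.0
```

play_rows([
  [0, 0, -0.001, 0, 0, 0],
  [0, 0, 0, 0, 0, 0],
  [0, 0, 0, 0, 0, 0],
])

```text
clock: 11.9
tool_pos: [0.5218, -0.2049, 0.1192]
orientation: [180.0, -0.0, 5.6]
force: [-0.8, 0.6, 6.2]
opening: 0.0117
gripper_force: 30.0
```

play_rows([
  [0, 0, -0.001, 0, 0, 0],
  [0, 0, 0, 0, 0, 0],
  [0, 0, 0, 0, 0, 0],
])

```text
clock: 12.2
tool_pos: [0.5218, -0.2049, 0.1185]
orientation: [180.0, -0.0, 5.6]
force: [-0.4, 0.4, 6.7]
opening: 0.0115
gripper_force: 30.0
```

play_rows([
  [0, 0, -0.001, 0, 0, 0],
  [0, 0, 0, 0, 0, 0],
  [0, 0, 0, 0, 0, 0],
])

```text
clock: 12.5
tool_pos: [0.5219, -0.2049, 0.1177]
orientation: [180.0, -0.0, 5.6]
force: [-0.7, 0.6, 6.8]
opening: 0.0116
gripper_force: 30.0
```

play_rows([
  [0, 0, -0.001, 0, 0, 0],
  [0, 0, 0, 0, 0, 0],
  [0, 0, 0, 0, 0, 0],
])

```text
clock: 12.8
tool_pos: [0.5219, -0.2049, 0.1169]
orientation: [180.0, -0.0, 5.6]
force: [-1.9, 0.7, 6.7]
opening: 0.0119
gripper_force: 30.0
```

play_rows([
  [0, 0, -0.001, 0, 0, 0],
  [0, 0, 0, 0, 0, 0],
  [0, 0, 0, 0, 0, 0],
])

```text
clock: 13.1
tool_pos: [0.5219, -0.2049, 0.1162]
orientation: [180.0, -0.0, 5.6]
force: [-1.2, 0.8, 7.6]
opening: 0.012
gripper_force: 30.0
```

play_rows([
  [0, 0, -0.0008, 0, 0, 0],
  [0, 0, 0, 0, 0, 0],
  [0, 0, 0, 0, 0, 0],
])

```text
clock: 13.4
tool_pos: [0.5219, -0.2049, 0.1156]
orientation: [180.0, -0.0, 5.6]
force: [-1.2, 0.5, 8.4]
opening: 0.0119
gripper_force: 30.0
```

play_rows([
  [0, 0, -0.0008, 0, 0, 0],
  [0, 0, 0, 0, 0, 0],
  [0, 0, 0, 0, 0, 0],
])

```text
clock: 13.7
tool_pos: [0.5219, -0.205, 0.1155]
orientation: [180.0, -0.0, 5.6]
force: [-1.9, 0.9, 12.1]
opening: 0.0118
gripper_force: 30.0
```

The stop is felt at z≈115.6 mm (about 13 mm of travel, 12 N). I'm backing off slightly and starting the clockwise turn.

play_rows([
  [0, 0, 0.0013, 0, 0, 0],
  [0, 0, 0, 0, 0, 0],
  [0, 0, 0, 0, 0, 0],
])

```text
clock: 14.0
tool_pos: [0.5219, -0.2049, 0.116]
orientation: [180.0, -0.0, 5.6]
force: [-1.8, 0.1, 7.8]
opening: 0.0121
gripper_force: 30.0
```

play_rows([
  [-7e-05, -9e-05, 0, 0, 0, -0.0278],
  [-7e-05, -9e-05, 0, 0, 0, -0.0278],
  [0, 0, 0, 0, 0, 0],
  [0, 0, 0, 0, 0, 0],
])

```text
clock: 14.4
tool_pos: [0.5218, -0.2051, 0.116]
orientation: [180.0, -0.0, -4.4]
force: [-0.9, 0.7, 6.9]
opening: 0.0119
gripper_force: 30.0
```

play_rows([
  [-5e-05, -7e-05, 0, 0, 0, -0.0222],
  [-5e-05, -7e-05, 0, 0, 0, -0.0222],
  [-5e-05, -7e-05, 0, 0, 0, -0.0222],
  [0, 0, 0, 0, 0, 0],
  [0, 0, 0, 0, 0, 0],
])

```text
clock: 14.9
tool_pos: [0.5217, -0.2054, 0.116]
orientation: [180.0, -0.0, -16.4]
force: [-0.5, -0.3, 8.8]
opening: 0.0115
gripper_force: 30.0
```

```bash
python3 -c "
from plant import *
o=get_obs();print(o['force'],o['moment'],o['orientation'],o['joint_pos'])"
```

```text
[-0.49780762 -0.30081324  8.77749997] [ 0.12120138  0.47890401 -0.04898342] [ 1.79992186e+02 -4.44399262e-02 -1.64262225e+01] [-1.46799699e+00  1.67172033e+01 -2.36016990e+01  2.49600740e-02
 -4.96401832e+01  7.50256144e+01]
```

play_rows([
  [-5e-05, -6e-05, 0, 0, 0, -0.0333],
  [-5e-05, -6e-05, 0, 0, 0, -0.0333],
  [-5e-05, -6e-05, 0, 0, 0, -0.0333],
  [-5e-05, -6e-05, 0, 0, 0, -0.0333],
  [-5e-05, -6e-05, 0, 0, 0, -0.0333],
  [0, 0, 0, 0, 0, 0],
  [0, 0, 0, 0, 0, 0],
])

```text
clock: 15.6
tool_pos: [0.5214, -0.2058, 0.116]
orientation: [180.0, -0.0, -46.4]
force: [-1.7, 0.1, 7.5]
opening: 0.0119
gripper_force: 30.0
```

play_rows([
  [-5e-05, -6e-05, 0, 0, 0, -0.0333],
  [-5e-05, -6e-05, 0, 0, 0, -0.0333],
  [-5e-05, -6e-05, 0, 0, 0, -0.0333],
  [-5e-05, -6e-05, 0, 0, 0, -0.0333],
  [0, 0, 0, 0, 0, 0],
  [0, 0, 0, 0, 0, 0],
])

```text
clock: 16.2
tool_pos: [0.5211, -0.206, 0.116]
orientation: [180.0, -0.0, -70.4]
force: [-1.5, -1.5, 8.1]
opening: 0.0121
gripper_force: 30.0
```

play_rows([
  [0, 0, 0, 0, 0, -0.0278],
  [0, 0, 0, 0, 0, -0.0278],
  [0, 0, 0, 0, 0, -0.025],
  [0, 0, 0, 0, 0, 0],
  [0, 0, 0, 0, 0, 0],
])

```text
clock: 16.7
tool_pos: [0.5208, -0.2061, 0.1159]
orientation: [180.0, -0.0, -84.9]
force: [-1.9, -1.7, 7.6]
opening: 0.0118
gripper_force: 30.0
```

```bash
python3 -c "
from plant import *
o=get_obs();print(o['force'],o['moment'],o['orientation'])"
```

```text
[-1.87838681 -1.65789046  7.62289003] [-0.39681441  0.91648887 -0.03206241] [ 1.79970185e+02 -2.99905648e-02 -8.48898163e+01]
```

play_rows([
  [0, 0, 0.00125, 0, 0, 0],
  [0, 0, 0.00125, 0, 0, 0],
  [0, 0, 0, 0, 0, 0],
  [0, 0, 0, 0, 0, 0],
])

```text
clock: 17.1
tool_pos: [0.5208, -0.2061, 0.1178]
orientation: [180.0, -0.0, -84.9]
force: [-2.1, -1.2, 6.8]
opening: 0.012
gripper_force: 30.0
```

play_rows([
  [0, 0, 0.0005, 0, 0, 0],
  [0, 0, 0, 0, 0, 0],
  [0, 0, 0, 0, 0, 0],
])

```text
clock: 17.4
tool_pos: [0.5208, -0.206, 0.1182]
orientation: [180.0, -0.0, -84.9]
force: [-1.8, -1.2, 6.9]
opening: 0.0118
gripper_force: 30.0
```

play_rows([
  [0, 0, 0, 0, 0, 0],
  [0, 0, 0, 0, 0, 0],
  [0, 0, 0, 0, 0, 0],
  [0, 0, 0, 0, 0, 0],
  [0, 0, 0, 0, 0, 0],
  [0, 0, 0, 0, 0, 0],
  [0, 0, 0, 0, 0, 0],
  [0, 0, 0, 0, 0, 0],
  [0, 0, 0, 0, 0, 0],
  [0, 0, 0, 0, 0, 0],
], gripper=0)

```text
clock: 18.4
tool_pos: [0.5208, -0.2056, 0.1177]
orientation: [180.0, 0.0, -84.9]
force: [-0.0, 0.2, -0.2]
opening: 0.044
gripper_force: 0.0
```

play_rows([
  [0, 0, 0.01, 0, 0, 0],
  [0, 0, 0.03, 0, 0, 0],
  [0, 0, 0.05, 0, 0, 0],
  [0, 0, 0.05, 0, 0, 0],
  [0, 0, 0, 0, 0, 0],
  [0, 0, 0, 0, 0, 0],
])

```text
clock: 19.0
tool_pos: [0.5215, -0.2056, 0.2316]
orientation: [-179.8, -0.0, -84.9]
force: [-0.6, 0.1, -0.8]
opening: 0.0438
gripper_force: 0.0
```

```bash
python3 - <<'E'
from h import *
im,P=cloud("wrist"); cv2.imwrite("pics/w5.png",im); p=P.reshape(-1,3);c=im.reshape(-1,3).astype(int)
a=np.radians(5.5);R=np.array([[np.cos(a),np.sin(a)],[-np.sin(a),np.cos(a)]]);L=(p[:,:2]-[.5209,-.2049])@R.T*1000;z=p[:,2]*1000
s=(abs(L[:,0])<64)&(abs(L[:,1])<47)&(abs(z-88.4)<3)
print(s.sum(),np.median(z[s]),np.linalg.lstsq(np.c_[L[s],np.ones(s.sum())],z[s],rcond=None)[0])
print(cv2.minAreaRect((p[s,:2]*1000).astype(np.float32)))
w=(c[:,2]>90)&(c[:,1]<60)&(np.hypot(*L.T)<30)&(z>100)
zt=np.percentile(z[w],90);print("wing top z",zt,"push mm",83.4+54-zt)
w&=z>zt-2;print(w.sum(),cv2.minAreaRect((L[w]).astype(np.float32)))
E
```

```text
10807 88.505031711062 [8.44555656e-04 5.18687209e-04 8.85096738e+01]
((520.899169921875, -204.90103149414062), (127.99524688720703, 93.99642944335938), 5.501893043518066)
wing top z 129.84117975158205 push mm 7.558820248417959
3 ((-0.12164807319641113, 17.25020980834961), (0.8563717603683472, 8.251564979553223), 86.73776245117188)
```

View pics/w5.png

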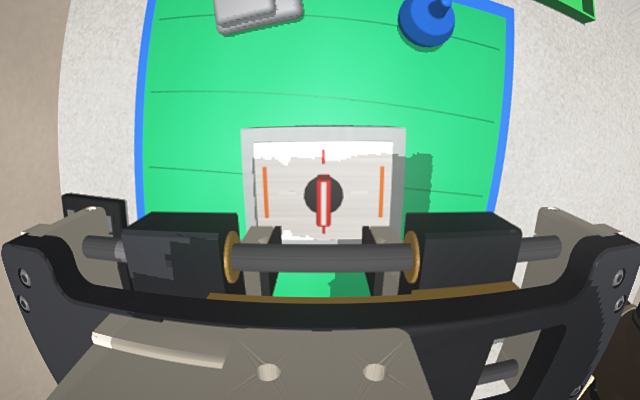

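The wing now lies across the cover at (323,200). I'll do one numeric check of wing height and angle, then hand in if it's good.

```bash
python3 - <<'E'
from h import *
im,P=cloud("wrist"); p=P.reshape(-1,3)
a=np.radians(5.5);R=np.array([[np.cos(a),np.sin(a)],[-np.sin(a),np.cos(a)]]);L=(p[:,:2]-[.5209,-.2049])@R.T*1000;z=p[:,2]*1000
w=(abs(L[:,0])<14)&(abs(L[:,1])<24)&(z>115)&(z<140)
print(w.sum(),np.percentile(z[w],[5,25,50,75,95]),"push",137.5-np.median(z[w]))
print(cv2.minAreaRect(L[w].astype(np.float32)))
q=L[w];_,_,V=np.linalg.svd(q-q.mean(0));print(V[0],np.degrees(np.arctan2(V[0][1],V[0][0])))
o=get_obs();print(o["clock"],o["force"])
E
```

```text
746 [125.6622815  128.51450574 129.22321396 129.80911131 130.4955955 ] push 8.276786040386071
((0.12487602233886719, -0.7023067474365234), (40.00294494628906, 12.1624116897583), 89.51780700683594)
[0.02062489 0.99978728] 88.81819694528144
19.1 [ 0.58779816  0.17009807 -0.12652204]
```

The wing is turned about 90°, and the stud is back up to about 8 mm from 13 mm, so it is in the notch. The cover is flat and the gripper is clear. Handing in.

```bash
python3 -c "
from plant import *
print(close_job())"
```

```text
the job is handed in; nothing more can be done
None
```

I put the cover back flat on the rim and locked its stud with a quarter turn clockwise; the highest push I read was about 12 N. I let go and handed the job in at about 19 s, but no verdict came back.

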